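Clear the weight and clamp the glued frame in the press

TASK

A freshly glued gilt picture frame lies in the blue-jawed press on the bench, but a steel weight stands between it and the wooden stop: first lift the weight out by its knob and set it down softly, upright and wholly on the grey felt pad. Then swing the red cam lever fully open, push the jaw along so that it carries the frame firmly up against the stop, without crushing it, and swing the lever fully closed again so that the frame is left clamped tight and square. Let nothing but the jaw's pad move the frame (never touch it yourself), and leave the other things on the bench where they are.

Things in the scene. Friction and masses are not known exactly. Their poses are not given: they have to be found in the camera images.
- board: the frame press: a plywood board 240 (x) x 440 (y) x 18 mm, fixed on the table. Origin: middle of its underside; x across the press, y along it. The jaw slides along +y. Near its +y end a dark wooden stop bar (200 x 30 x 26 mm, two brass pins on top) is fixed across the board; its face towards the jaw lies somewhere between 125 and 150 mm from the board's middle along +y, a place that is not measured and must be seen or felt.
- frame: the glued picture frame, gilt, 140 (x) x 110 (y) x 20 mm, about 0.3 kg, lying loose on the board between jaw and stop, up to 3 degrees askew and 4 mm off the middle line; it slides with 1 to 3 N. Origin: middle of its underside. It has to travel 80 to 115 mm along the board's +y before it meets the stop.
- weight: steel weight lying on the board between frame and stop: block 70 (x) x 44 (y) x 35 mm, 0.55 to 0.85 kg, with a black round knob of 30 mm diameter on top, knob from 50 to 74 mm above its underside, on a thin neck. Origin: middle of its underside.
- felt: grey felt pad, 140 x 140 x 6 mm, fixed on the table left or right of the press. Origin: middle of its underside.
- jaw_back (a point): middle of the back face (the -y face) of the blue jaw block, 90 (x) x 50 (y) x 45 mm, 40 mm above the table; its axes are the board's. The jaw slides on the board with a stiff friction of 12 N and stays where it is left; it is pushed at this face, towards the board's +y, which is free from 18 to 63 mm above the table while the lever is open.
- jaw (a joint): travel of the jaw along the board's +y, m; 0 is fully back, 0.17 fully forward.
- pad: cork-faced clamping pad 100 (x) x 9 (y) x 20 mm in front of the jaw. Origin: middle of its front (+y) face's width, at board-top level; axes as the board's. It is carried on the jaw by a spring of 2 N per mm with 8 mm of give. With the lever open its face is 70 mm ahead of the jaw's back face; closing the lever advances it by 4 mm, which tightens the clamp by 5 to 8 N (the jaw may slip back a little; 12 N is the most it holds).
- lever_pivot (a point): upright axis of the cam lever, on top of the jaw, 78 mm above the table and 25 mm ahead of the jaw's back face.
- lever_tip (a point): free end of the red cam lever, 98 mm from its pivot, 78 mm above the table. The arm is 15 mm wide, 20 mm high (68 to 88 mm above the table) and ends in a round of 22 mm diameter. It swings level, above the jaw.
- lever (a joint): cam lever angle, rad: 0 is fully open, the lever pointing to the board's -x (across the press, to the robot's side); it grows counterclockwise seen from above to 1.5, fully closed, the lever pointing to the board's -y (back along the press). It starts near closed, needs 2 to 3 N at the tip and stays where it is left.
- bowl: bystander: white ceramic bowl, 120 mm across, 60 mm high. Origin: middle of its underside.
- bottle: bystander: amber glass bottle, 52 mm across, 100 mm high. Origin: middle of its underside.
- jar: bystander: glass jar, 64 mm across, 70 mm high. Origin: middle of its underside.
- brush: bystander: brush lying beyond the press.
- carton: bystander: cardboard box 110 x 170 x 50 mm. Origin: middle of its underside.

How it is judged (in metres and radians):
On the way, in this order (a step that is already met when the one before it is completed fails the run):
1. the weight stands on the felt pad, let go (x of weight in the frame of felt between -0.05 and 0.05 m and y of weight in the frame of felt between -0.05 and 0.05 m and z of weight in the frame of felt below 0.01 m and angle between weight's own z axis and vertical below 0.1 rad and linear speed of weight below 0.02 m/s and contact force between the fingers and weight below 0.2 N), for 0.2 s.
2. the lever is fully open (below 0.2 rad) (value of joint lever below 0.2 rad), for 0.1 s.
3. with the lever open, the jaw's pad has pushed the frame along by more than 65 mm (value of joint lever below 0.25 rad and distance of frame from where it was at the start of the episode above 0.065 m and contact force between pad and frame above 0.3 N), for 0.1 s.
At the end, for the whole second after the job is handed in: Weight upright, at rest on the felt (within 50 mm of its middle along both sides); lever closed (above 1.35 rad); frame flat, at rest, square to the board (2 degrees), over 65 mm from its start, the pad pressing it with over 5 N, so that it is clamped against the stop (x of weight in the frame of felt between -0.05 and 0.05 m and y of weight in the frame of felt between -0.05 and 0.05 m and z of weight in the frame of felt below 0.01 m and angle between weight's own z axis and vertical below 0.1 rad and linear speed of weight below 0.02 m/s and value of joint lever above 1.35 rad and contact force between pad and frame above 5 N and distance of frame from where it was at the start of the episode above 0.065 m and angle between the y axis of frame and the y axis of board, either way round below 0.035 rad and angle between frame's own z axis and vertical below 0.05 rad and linear speed of frame below 0.01 m/s); the robot touches nothing.
It fails at once if the robot touches the frame (over 1 N) (contact force between any of the arm, the fingers and frame above 1 N).
It fails at once if the frame is crushed: the pad presses on it with more than 35 N (contact force between pad and frame above 35 N).
It fails at once if the weight pushes the frame (over 5 N) (contact force between weight and frame above 5 N).
It fails at once if the weight is dropped or slammed on the felt (over 80 N) (contact force between weight and felt above 80 N).
It fails at once if a bystander is moved by more than 30 mm (distance of any of bowl, bottle, jar, brush, carton from where it was at the start of the episode above 0.03 m).
It also fails if it takes over 72 s, if anything falls off the work surface, if the arm or the gripper's body presses on something with over 40 N, if the wrist force passes 120 N, or if a joint passes its speed limit or range.

ROBOT

A 7-joint arm with a two-finger parallel gripper is mounted at the origin on the work surface. World frame = base frame: x ahead of the robot, y to its left, z up, the work surface at z = 0. Lengths are in m, angles in degrees, forces in N, time in s.
With the tool pointing down it reaches from about 0.425 to 0.875 m from the base axis. Payload 4.7 kg.
Tool frame: the origin (TCP) lies at the very end of the fingers, on their centre line; the grasp point (between the pads) lies env.hold_point_z behind it (env.hold_point_z is the distance from the TCP to the grasp point, in m); z points along the fingers, y is the line along which they close (so a half turn about z gives the same grasp; the last joint's range is limited). The gripper opens to 87 mm and grips with 3 to 60 N. Pads are 19 mm wide; open, the fingers measure 117 mm over their backs; the gripper's body (75 mm by 190 mm) begins 51 mm behind the grasp point.
Start: joints at [-73.963, 18.392, -4.016, 83.108, 1.295, 78.541, -3.26], TCP at [0.171, 0.627, 0.202] pointing down, gripper open.
Joint ranges: [-163.93, 163.93], [-17.29, 119.83], [-79.2, 71.16], [3.27, 140.29], [-89.18, 269.18], [5.43, 117.66], [-154.24, 154.24]. Speed limits (degrees/s): [147.25, 147.25, 180, 180, 180, 180, 180].

INTERFACE

Orientations are given as [roll, pitch, yaw] about the fixed x, y, z axes, in that order (R = Rz(yaw) Ry(pitch) Rx(roll)).
In Python, from cell import env gives the robot as it stands.
- The arm moves only by the shell command python3 -m jog 'ROWS' [FORCE]. ROWS is JSON, a list of rows, each an object with "dp": the shift along the tool's x, y, z in cm, a list of three; "twist": the turn about the tool's z in degrees; "fingers": the opening, from 0 (shut) to 1 (fully open). A call has 1 to 8 rows; each row is the pose to reach, as a shift and turn from the pose commanded when the call began, along the tool's axes at that moment; what a row does not reach only later rows make up. A row lasts 1/8 s, in which the tool goes at most 62.5 mm and 10.7 degrees, less where a joint would pass 70% of its speed; a pose out of reach is approached as far as the arm can. A call with a gripper value outside its range is refused whole. The fingers move at their own pace and stop on an object; FORCE is the grip in N (left out, the last holds). Time passes only in rows, so rows that repeat a pose let the fingers close. It gives the time, the measured TCP pose, the force, the opening and the grip force at its end, in the units of the state.
- env.get_obs(): the state, without advancing time (a new reading comes with each control period).
- env.read_camera(name): name is "side" or "top" or "wrist"; returns a dict with "pixels" (480x640x3 uint8, blue, green, red), "depth" (480x640 float32, m along the optical axis (not along the pixel's ray), 0 where there is no reading), "fx", "fy", "cx", "cy" (pixels), "rvec" (rotation vector, rad) and "tvec" (3), from world to camera coordinates, as OpenCV has them. Camera axes: x right, y down, z forward; pixel columns grow to the right and rows downward; lengths in m; the calibration is good to about 2 mm. A picture is of the moment at which its call begins.
- env.sign_off(): hands the job in; it is judged then, once.
The state is a dict: "time_s": time; "qpos": joint angles; "joint_velocities": joint speeds; "effort": joint torques, N m; "tool_pos": TCP position; "tool_rot": TCP orientation; "force": force on the tool from outside, world axes, zero at the start; "wrist_torque": the same for the moment, N m; "grip_width": finger opening in m; "grasp_force": force on a finger pad.
Only numpy, scipy, OpenCV 4.12 (cv2) and the standard library are available. Lean on these libraries where they do the work, as an engineer would, in place of code of your own. Each camera call takes 0.05 s, during which the arm holds its last target. There are 200 camera calls.

## Working session

There is one attempt and no reset: what is moved stays moved. The work goes in short steps, Python scripts to look and compute and a shell command to move; the robot and the scene stay as the last step left them, time stands still between calls to the robot, and variables do not carry over. Pictures are saved under pics/ and viewed, at most 10 in all, crops included, and the job is handed in when it is done.

```bash
mkdir -p pics; ls
python3 - <<'E'
from cell import env
import cv2,numpy as np
o=env.get_obs(); print({k:np.round(v,3).tolist() for k,v in o.items()}, env.hold_point_z)
for n in ("top","side"):
    c=env.read_camera(n); cv2.imwrite(f"pics/{n}0.png",c["pixels"]); np.savez(f"{n}0.npz",**c)
E
```

```text
pics
{'time_s': 0.0, 'qpos': [-73.964, 18.437, -4.016, 83.174, 1.295, 78.542, -3.26], 'joint_velocities': [-0.059, -0.011, 0.0, -0.123, 0.047, -0.055, 0.094], 'effort': [-0.001, -49.129, -0.404, -31.252, -0.064, 0.044, 0.0], 'tool_pos': [0.171, 0.627, 0.201], 'tool_rot': [-179.893, 0.006, 164.774], 'force': [0.115, 0.432, 0.387], 'wrist_torque': [0.033, 0.015, -0.035], 'grasp_force': 0.0, 'grip_width': 0.087} 0.0187
```

View pics/top0.png

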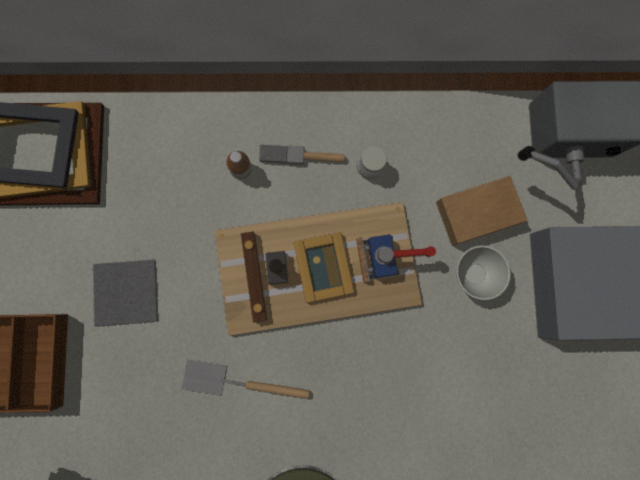

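View pics/side0.png

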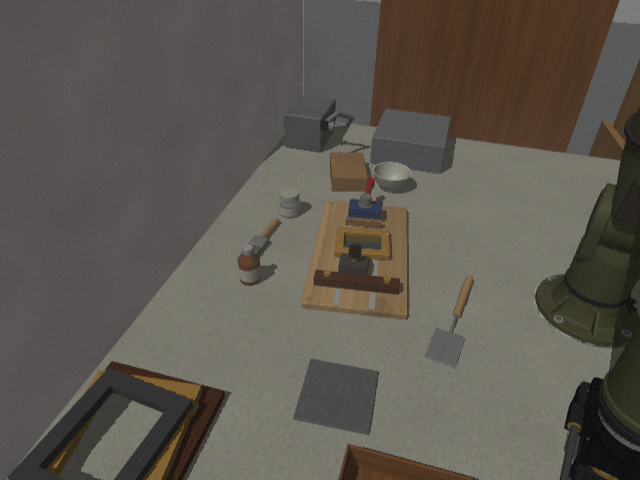

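The top view (robot below, world +y to the left) shows the stop at about (254,277), weight knob (277,267), frame (326,268), jaw (383,256), lever tip (431,252) and felt (125,293). The side view agrees: lever near closed, felt clear. Next I turn these into positions.

```bash
cat > h.py <<'E'
import numpy as np, cv2
from cell import env
def cloud(c):
    v,u=np.mgrid[:480,:640]; d=c["depth"]
    P=np.stack([(u-c["cx"])/c["fx"]*d,(v-c["cy"])/c["fy"]*d,d],-1)
    R=cv2.Rodrigues(np.asarray(c["rvec"],float))[0]
    W=(P-np.asarray(c["tvec"]).ravel())@R; W[d<=0]=np.nan
    return W
def proj(c,pts):
    return cv2.projectPoints(np.array(pts,float),np.asarray(c["rvec"],float),np.asarray(c["tvec"],float),np.array([[c["fx"],0,c["cx"]],[0,c["fy"],c["cy"]],[0,0,1.]]),None)[0][:,0]
def onplane(c,u,v,z):
    R=cv2.Rodrigues(np.asarray(c["rvec"],float))[0]; o=-R.T@np.asarray(c["tvec"]).ravel()
    r=R.T@np.array([(u-c["cx"])/c["fx"],(v-c["cy"])/c["fy"],1]); return o+r*(z-o[2])/r[2]
def go(x,y,z,yaw=None):
    "rows in tool axes (cm) from present measured pose"
    o=env.get_obs(); p=np.array(o["tool_pos"]); a=np.radians(o["tool_rot"][2])
    d=(np.array([x,y,z])-p)*100
    return np.round([d[0]*np.cos(a)+d[1]*np.sin(a), d[0]*np.sin(a)-d[1]*np.cos(a), -d[2]],2), None if yaw is None else round(-((yaw-o["tool_rot"][2]+90)%180-90),1)
E
python3 - <<'E'
from h import *
c=dict(np.load("top0.npz")); W=cloud(c); img=c["pixels"]
hsv=cv2.cvtColor(img,cv2.COLOR_BGR2HSV)
for n,(u,v) in dict(knob=(276,266),table=(330,350),stopmid=(254,275),felt=(125,293),jaw=(378,256),pivot=(385,256),tip=(431,252),bowlrim=(459,272),bottle=(237,157),jar=(373,157),carton=(483,210)).items(): print(n,W[v,u].round(4))
def rect(name,m,pr=True):
    m=m.astype(np.uint8); n,l,s,_=cv2.connectedComponentsWithStats(m); k=1+np.argmax(s[1:,4]); q=W[l==k]; q=q[~np.isnan(q[:,0])]
    r=cv2.minAreaRect(q[:,:2].astype(np.float32)); print(name,len(q),"c",np.round(r[0],4),"size",np.round(r[1],4),"ang",round(r[2],2),"mean",q.mean(0).round(4),"zmed",np.median(q[:,2]).round(4))
z=W[...,2]
box=lambda u0,v0,u1,v1:(lambda m:(m.__setitem__((slice(v0,v1),slice(u0,u1)),True),m)[1])(np.zeros((480,640),bool))
rect("board",box(200,190,430,345)&(z>0.01)&(z<0.026))
rect("boardall",box(200,190,430,345)&(z>0.01)&(z<0.06)&~((hsv[...,0]>160)|(hsv[...,0]<5)))
rect("felt",box(85,250,165,335)&(img.max(-1)<100))
rect("stop",box(236,225,272,330)&(z>0.036)&(z<0.052))
rect("frame",box(288,225,357,312)&(z>0.03)&(z<0.045))
rect("knob",box(262,250,292,290)&(z>0.078))
rect("weight",box(262,245,292,290)&(z>0.045)&(z<0.06))
rect("jaw",box(350,225,410,290)&(z>0.055)&(z<0.067))
rect("lever",box(375,235,440,275)&(z>0.07))
rect("tip",box(422,240,440,275)&(z>0.07))
rect("pad",box(354,230,372,290)&(z>0.03)&(z<0.045))
E
```

```text
knob [0.5445 0.0497 0.0898]
table [ 0.361  -0.0667  0.0046]
stopmid [0.5288 0.0999 0.0464]
felt [0.4948 0.3931 0.0068]
jaw [ 0.5633 -0.169   0.0864]
pivot [ 0.5625 -0.1831  0.0922]
tip [ 0.57   -0.2828  0.0908]
bowlrim [ 0.5305 -0.3623  0.0238]
bottle [0.7815 0.1324 0.0992]
jar [ 0.7861 -0.1673  0.0754]
carton [ 0.6678 -0.4163  0.0509]
board 13848 c [ 0.5466 -0.0401] size [0.2405 0.4411] ang 7.99 mean [ 0.5428 -0.036   0.0191] zmed 0.0191
boardall 19039 c [ 0.5466 -0.0401] size [0.2405 0.4411] ang 7.99 mean [ 0.5424 -0.0306  0.0245] zmed 0.0202
felt 4030 c [0.4961 0.394 ] size [0.1432 0.1431] ang 3.66 mean [0.4954 0.3929 0.0064] zmed 0.0066
stop 1157 c [0.5262 0.1029] size [0.1997 0.0305] ang 8.16 mean [0.525  0.1024 0.0449] zmed 0.0448
frame 1835 c [ 0.5451 -0.0533] size [0.14 0.11] ang 10.7 mean [ 0.5445 -0.0534  0.0385] zmed 0.0386
knob 155 c [0.5445 0.0509] size [0.0282 0.0283] ang 41.45 mean [0.5442 0.0508 0.0924] zmed 0.0925
weight 477 c [0.5446 0.0514] size [0.0698 0.0439] ang 5.43 mean [0.5436 0.0509 0.0538] zmed 0.0536
jaw 645 c [ 0.5668 -0.184 ] size [0.0904 0.0505] ang 7.63 mean [ 0.5653 -0.1819  0.0634] zmed 0.0635
lever 534 c [ 0.5672 -0.2301] size [0.0312 0.1246] ang 0.94 mean [ 0.5682 -0.2234  0.0889] zmed 0.0894
tip 119 c [ 0.5707 -0.2773] size [0.021 0.03 ] ang 20.65 mean [ 0.5713 -0.278   0.0893] zmed 0.0896
pad 301 c [ 0.5613 -0.1474] size [0.0998 0.0252] ang 7.47 mean [ 0.5608 -0.1434  0.04  ] zmed 0.041
```

Run:
```python
from h import *
print(go(.5445,.0508,.18,172), go(.496,.394,.2,172))
```

```text
(array([-51.2 , -45.74,   2.12]), np.float64(-7.2)) (array([-37.5 , -13.9 ,   0.12]), np.float64(-7.2))
```

```bash
python3 -m jog '[{"dp":[-5,-4.5,0.2],"twist":0,"fingers":1},{"dp":[-9,-8,0.4],"twist":0,"fingers":1},{"dp":[-13.5,-12,0.6],"twist":0,"fingers":1},{"dp":[-18,-16,0.8],"twist":-2,"fingers":1},{"dp":[-22.5,-20,1],"twist":-3,"fingers":1},{"dp":[-27,-24,1.2],"twist":-4,"fingers":1},{"dp":[-31.5,-28,1.4],"twist":-5,"fingers":1},{"dp":[-36,-32,1.6],"twist":-7,"fingers":1}]'; python3 -m jog '[{"dp":[-4,-3.6,0.1],"twist":0,"fingers":1},{"dp":[-8,-7.2,0.3],"twist":0,"fingers":1},{"dp":[-12,-10.8,0.4],"twist":0,"fingers":1},{"dp":[-14.4,-13,0.5],"twist":0,"fingers":1},{"dp":[-15.2,-13.7,0.5],"twist":0,"fingers":1},{"dp":[-15.2,-13.7,0.5],"twist":0,"fingers":1}]'
python3 - <<'E'
from h import *
print(go(.5445,.0508,.0615,172))
E
```

```text
time_s: 1.1
tool_pos: [0.4347, 0.222, 0.186]
tool_rot: [180.0, 0.0, 171.8]
force: [0.7, 1.1, -0.0]
grip_width: 0.0873
grasp_force: 0.0
time_s: 1.85
tool_pos: [0.5645, 0.0669, 0.1807]
tool_rot: [180.0, -0.1, 171.8]
force: [-0.8, -0.0, 0.0]
grip_width: 0.0874
grasp_force: 0.0
(array([ 1.74, -1.88, 11.92]), np.float64(-0.2))
```

```bash
python3 -m jog '[{"dp":[1,-1,0],"twist":0,"fingers":1},{"dp":[1.75,-1.9,1],"twist":0,"fingers":1},{"dp":[1.75,-1.9,3],"twist":0,"fingers":1},{"dp":[1.75,-1.9,5],"twist":0,"fingers":1},{"dp":[1.75,-1.9,5],"twist":0,"fingers":1},{"dp":[1.75,-1.9,5],"twist":0,"fingers":1}]'
python3 - <<'E'
from h import *
print(go(.5445,.0508,.0615,172))
c=env.read_camera("wrist"); cv2.imwrite("pics/w1.png",c["pixels"]); W=cloud(c); m=(W[...,2]>.085)&(W[...,2]<.097); q=W[m]
print(m.sum(), q.mean(0), np.nanmin(q,0),np.nanmax(q,0))
E
```

```text
time_s: 2.6
tool_pos: [0.5448, 0.0504, 0.1318]
tool_rot: [180.0, 0.0, 171.8]
force: [0.2, 0.9, 0.5]
grip_width: 0.0871
grasp_force: 0.0
(array([0.03, 0.04, 7.03]), np.float64(-0.2))
1421 [0.54162036 0.04971514 0.09202356] [0.52809885 0.03505858 0.08503311] [0.55679595 0.06412163 0.09521471]
```

View pics/w1.png

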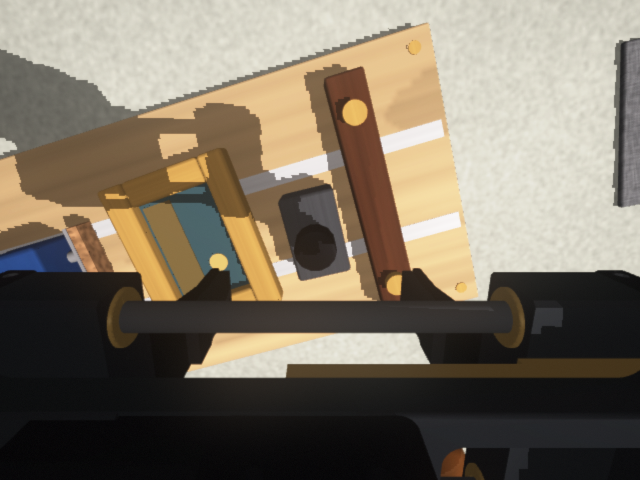

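The wrist view shows the knob at (315,247), midway between the fingers, with the frame and stop well below finger height. I go down and grip.

```bash
python3 -m jog '[{"dp":[0,0,2],"twist":0,"fingers":1},{"dp":[0.1,0,4.5],"twist":0,"fingers":1},{"dp":[0.1,0,6.5],"twist":0,"fingers":1},{"dp":[0.1,0,7],"twist":0,"fingers":1},{"dp":[0.1,0,7],"twist":0,"fingers":0.6},{"dp":[0.1,0,7],"twist":0,"fingers":0.2},{"dp":[0.1,0,7],"twist":0,"fingers":0.2},{"dp":[0.1,0,7],"twist":0,"fingers":0.2}]' 40;  python3 -m jog '[{"dp":[0,0,0],"twist":0,"fingers":0.2},{"dp":[0,0,0],"twist":0,"fingers":0.1},{"dp":[0,0,0],"twist":0,"fingers":0.1}]' 40
```

```text
time_s: 3.65
tool_pos: [0.5442, 0.0504, 0.0616]
tool_rot: [180.0, 0.0, 171.8]
force: [-0.7, -0.2, -0.5]
grip_width: 0.055
grasp_force: 0.0
time_s: 4.03
tool_pos: [0.5438, 0.0501, 0.0611]
tool_rot: [-180.0, -0.0, 171.8]
force: [0.1, -0.4, 0.0]
grip_width: 0.0283
grasp_force: 40.0
```

```bash
python3 -m jog '[{"dp":[0,0,-0.3],"twist":0,"fingers":0.1},{"dp":[0,0,-1],"twist":0,"fingers":0.1},{"dp":[0,0,-2.5],"twist":0,"fingers":0.1},{"dp":[0,0,-5],"twist":0,"fingers":0.1},{"dp":[0,0,-7],"twist":0,"fingers":0.1},{"dp":[0,0,-8],"twist":0,"fingers":0.1},{"dp":[0,0,-8],"twist":0,"fingers":0.1}]' 50
python3 - <<'E'
from h import *
print(go(.496,.394,.142))
E
```

```text
time_s: 4.9
tool_pos: [0.5444, 0.0505, 0.1421]
tool_rot: [179.9, 0.1, 171.8]
force: [0.7, 0.7, -6.5]
grip_width: 0.0286
grasp_force: 50.0
(array([9.710e+00, 3.331e+01, 1.000e-02]), None)
```

```bash
python3 -m jog '[{"dp":[0.5,1.6,0],"twist":0,"fingers":0.1},{"dp":[1.5,5,0],"twist":0,"fingers":0.1},{"dp":[2.9,10,0],"twist":0,"fingers":0.1},{"dp":[4.4,15,0],"twist":0,"fingers":0.1},{"dp":[5.8,20,0],"twist":0,"fingers":0.1},{"dp":[7.3,25,0],"twist":0,"fingers":0.1},{"dp":[8.5,29,0],"twist":0,"fingers":0.1},{"dp":[9.3,32,0],"twist":0,"fingers":0.1}]'; python3 -m jog '[{"dp":[0.35,1.2,1],"twist":0,"fingers":0.1},{"dp":[0.4,1.35,3],"twist":0,"fingers":0.1},{"dp":[0.4,1.35,5],"twist":0,"fingers":0.1},{"dp":[0.4,1.35,6],"twist":0,"fingers":0.1},{"dp":[0.4,1.35,6],"twist":0,"fingers":0.1},{"dp":[0.4,1.35,6],"twist":0,"fingers":0.1}]'
python3 - <<'E'
from h import *
print(go(.496,.394,.0495))
E
```

```text
time_s: 5.9
tool_pos: [0.4945, 0.3842, 0.1395]
tool_rot: [-180.0, -0.2, 172.0]
force: [0.6, -0.6, -6.3]
grip_width: 0.0286
grasp_force: 50.0
time_s: 6.65
tool_pos: [0.4964, 0.3944, 0.082]
tool_rot: [179.9, 0.1, 171.7]
force: [0.0, 0.0, -5.6]
grip_width: 0.0287
grasp_force: 50.0
(array([ 0.03, -0.04,  3.25]), None)
```

```bash
python3 -m jog '[{"dp":[0,0,0.8],"twist":0,"fingers":0.1},{"dp":[0,0,1.7],"twist":0,"fingers":0.1},{"dp":[0,0,2.4],"twist":0,"fingers":0.1},{"dp":[0,0,2.8],"twist":0,"fingers":0.1},{"dp":[0,0,3.0],"twist":0,"fingers":0.1},{"dp":[0,0,3.1],"twist":0,"fingers":0.1},{"dp":[0,0,3.2],"twist":0,"fingers":0.1},{"dp":[0,0,3.25],"twist":0,"fingers":0.1}]'; python3 -m jog '[{"dp":[0,0,0.05],"twist":0,"fingers":0.1},{"dp":[0,0,0.05],"twist":0,"fingers":0.1}]'
```

```text
time_s: 7.65
tool_pos: [0.4958, 0.3945, 0.0492]
tool_rot: [180.0, 0.0, 171.8]
force: [-1.8, -0.4, -4.5]
grip_width: 0.0283
grasp_force: 50.0
time_s: 7.9
tool_pos: [0.4959, 0.3945, 0.0492]
tool_rot: [180.0, 0.0, 171.8]
force: [-1.5, -2.3, 2.5]
grip_width: 0.0283
grasp_force: 50.0
```

The force changed from −6.5 to +2.5 N, so the weight is resting on the felt. I let go and rise.

```bash
python3 -m jog '[{"dp":[0,0,0],"twist":0,"fingers":0.5},{"dp":[0,0,0],"twist":0,"fingers":0.8},{"dp":[0,0,0],"twist":0,"fingers":1},{"dp":[0,0,0],"twist":0,"fingers":1},{"dp":[0,0,-3],"twist":0,"fingers":1},{"dp":[0,0,-7],"twist":0,"fingers":1},{"dp":[0,0,-11],"twist":0,"fingers":1},{"dp":[0,0,-15],"twist":0,"fingers":1}]'
python3 - <<'E'
from h import *
c=env.read_camera("top"); cv2.imwrite("pics/top1.png",c["pixels"][150:350,60:500]); W=cloud(c); q=W[240:340,80:170].reshape(-1,3)
for a,b in((.035,.05),(.07,.09)):
    s=q[(q[:,2]>a)&(q[:,2]<b)]; print(len(s),s.mean(0) if len(s) else 0)
print(go(.63,-.262,.2))
E
```

```text
time_s: 8.9
tool_pos: [0.4956, 0.3943, 0.1995]
tool_rot: [180.0, 0.0, 171.8]
force: [-0.6, 0.4, -0.2]
grip_width: 0.0865
grasp_force: 0.0
303 [0.492839   0.38257725 0.0412326 ]
13 [0.49494525 0.38153263 0.07395231]
(array([-22.49, -63.25,   0.6 ]), None)
```

```bash
python3 -m jog '[{"dp":[-1,-3,0],"twist":0,"fingers":0.5},{"dp":[-2.7,-8,0],"twist":0,"fingers":0},{"dp":[-4.3,-13,0],"twist":0,"fingers":0},{"dp":[-6,-18,0],"twist":0,"fingers":0},{"dp":[-7.6,-23,0],"twist":0,"fingers":0},{"dp":[-9.3,-28,0],"twist":0,"fingers":0},{"dp":[-11,-33,0],"twist":0,"fingers":0},{"dp":[-12.7,-38,0],"twist":0,"fingers":0}]' 20; python3 -m jog '[{"dp":[-1.6,-5,0],"twist":0,"fingers":0},{"dp":[-3.3,-10,0],"twist":0,"fingers":0},{"dp":[-5,-15,0],"twist":0,"fingers":0},{"dp":[-6.6,-20,0],"twist":0,"fingers":0},{"dp":[-7.8,-24,0],"twist":0,"fingers":0},{"dp":[-8.1,-25,0],"twist":0,"fingers":0},{"dp":[-8.1,-25,0],"twist":0,"fingers":0}]'
python3 - <<'E'
from h import *
print(go(.613,-.262,.07,172))
E
```

```text
time_s: 9.95
tool_pos: [0.5672, -0.0015, 0.1983]
tool_rot: [180.0, 0.1, 171.8]
force: [0.4, 0.4, -0.6]
grip_width: 0.0153
grasp_force: 0.0
time_s: 10.82
tool_pos: [0.6112, -0.2591, 0.1978]
tool_rot: [180.0, -0.0, 171.7]
force: [-0.2, 0.2, -0.9]
grip_width: 0.0003
grasp_force: 0.0
(array([-0.22, -0.26, 12.78]), np.float64(-0.3))
```

```bash
python3 -m jog '[{"dp":[-0.2,-0.25,4],"twist":0,"fingers":0},{"dp":[-0.2,-0.25,8],"twist":0,"fingers":0},{"dp":[-0.2,-0.25,12],"twist":0,"fingers":0},{"dp":[-0.2,-0.25,12.8],"twist":0,"fingers":0},{"dp":[-0.2,-0.25,12.8],"twist":0,"fingers":0}]'
python3 - <<'E'
from h import *
print(go(.613,-.262,.07,172))
c=env.read_camera("wrist"); cv2.imwrite("pics/w2.png",c["pixels"])
E
```

```text
time_s: 11.45
tool_pos: [0.6136, -0.2604, 0.0707]
tool_rot: [180.0, 0.0, 171.9]
force: [0.2, -0.7, 0.8]
grip_width: 0.0002
grasp_force: 0.0
(array([ 0.03, -0.17,  0.07]), np.float64(-0.1))
```

View pics/w2.png

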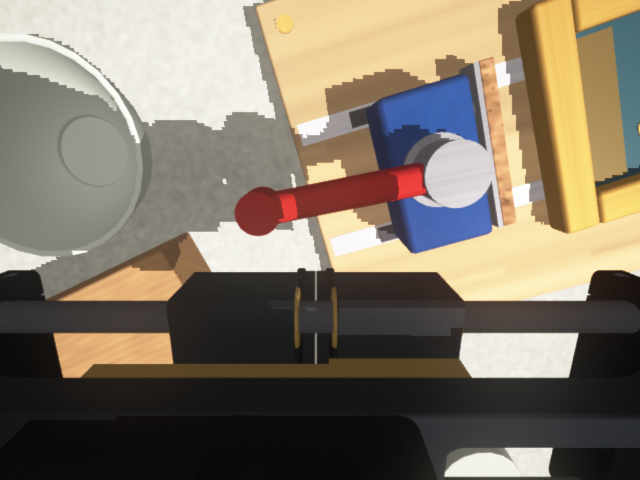

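The lever's tip is at (258,212) and its pivot at (458,172), with the closed fingers just on its +x side at column 316. I sweep it open.

```bash
python3 -m jog '[{"dp":[1.2,0.5,0],"twist":0,"fingers":0},{"dp":[2.3,0.6,0],"twist":0,"fingers":0},{"dp":[3.2,0.6,0],"twist":0,"fingers":0},{"dp":[4.0,0.6,0],"twist":0,"fingers":0},{"dp":[5.2,0.8,0],"twist":0,"fingers":0},{"dp":[6.4,1.0,0],"twist":0,"fingers":0},{"dp":[7.6,1.7,0],"twist":0,"fingers":0},{"dp":[8.7,2.4,0],"twist":0,"fingers":0}]'; python3 -m jog '[{"dp":[0.7,0.8,0],"twist":0,"fingers":0},{"dp":[1.4,1.6,0],"twist":0,"fingers":0},{"dp":[1.8,2.5,0],"twist":0,"fingers":0},{"dp":[2.2,3.3,0],"twist":0,"fingers":0},{"dp":[2.3,3.6,0],"twist":0,"fingers":0},{"dp":[2.3,3.6,0],"twist":0,"fingers":0}]'
```

```text
time_s: 12.5
tool_pos: [0.5295, -0.2247, 0.0701]
tool_rot: [180.0, -0.0, 171.8]
force: [0.4, 0.2, -0.1]
grip_width: 0.0011
grasp_force: 0.0
time_s: 13.25
tool_pos: [0.5128, -0.1864, 0.0702]
tool_rot: [-180.0, 0.0, 171.8]
force: [0.4, -0.6, -0.3]
grip_width: 0.0005
grasp_force: 0.0
```

Run:
```python
from h import *
c=env.read_camera("wrist"); cv2.imwrite("pics/w3.png",c["pixels"]); W=cloud(c)
h=cv2.cvtColor(c["pixels"],cv2.COLOR_BGR2HSV); m=((h[...,0]<6)|(h[...,0]>172))&(h[...,1]>150)&(W[...,2]>.075)
q=W[m]; print(len(q), q.mean(0), np.linalg.svd(np.cov(q[:,:2].T))[0][:,0], q.min(0),q.max(0))
```

```text
<stdin>:4: RuntimeWarning: Mean of empty slice.
  ret = um.true_divide(
  avg = a.mean(axis, **keepdims_kw)
<stdin>:4: RuntimeWarning: Degrees of freedom <= 0 for slice
  c *= np.true_divide(1, fact)
  c *= np.true_divide(1, fact)
Traceback (most recent call last):
numpy.linalg.LinAlgError: SVD did not converge
```

View pics/w3.png

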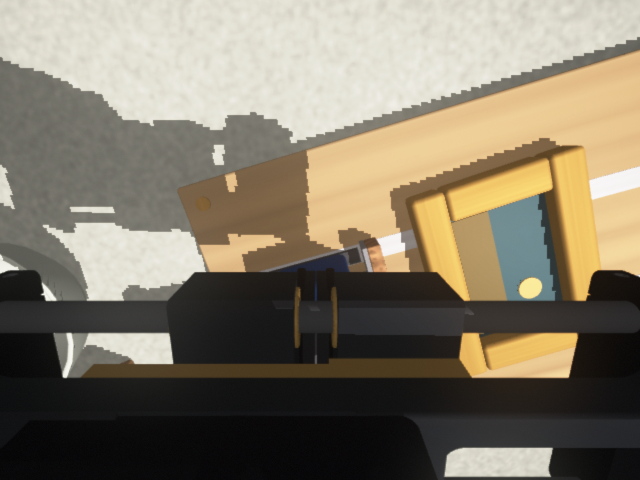

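The lever isn't in view; it's hidden under the gripper. My sweep was 16° off because the tool's yaw of 172 isn't the board's 188. I lift, square up to the board (twist −16) and measure the lever again.

```bash
python3 -m jog '[{"dp":[0,0,-4],"twist":0,"fingers":0},{"dp":[0,0,-8],"twist":0,"fingers":0},{"dp":[3,0,-11],"twist":-6,"fingers":0},{"dp":[6,0,-11],"twist":-12,"fingers":0},{"dp":[8,0,-11],"twist":-16.2,"fingers":0},{"dp":[8,0,-11],"twist":-16.2,"fingers":0}]'
python3 - <<'E'
from h import *
for n in("top","wrist"):
    c=env.read_camera(n); cv2.imwrite(f"pics/{n}4.png",c["pixels"]); W=cloud(c)
    h=cv2.cvtColor(c["pixels"],cv2.COLOR_BGR2HSV); m=((h[...,0]<6)|(h[...,0]>172))&(h[...,1]>150)&(W[...,2]>.075)&(W[...,2]<.1)
    q=W[m]; print(n,len(q))
    if len(q)>5: print(q.mean(0), np.linalg.svd(np.cov(q[:,:2].T))[0][:,0], q.min(0),q.max(0))
E
```

```text
time_s: 14.05
tool_pos: [0.4329, -0.1755, 0.1804]
tool_rot: [179.9, 0.1, -172.1]
force: [-0.2, 0.5, -0.3]
grip_width: 0.0008
grasp_force: 0.0
top 262
[ 0.57388361 -0.2547158   0.08923334] [-0.38946572  0.92104096] [ 0.56229501 -0.71565409  0.08290115] [ 0.79569353 -0.20273983  0.09488188]
wrist 44
[ 0.56913925 -0.29193479  0.08956858] [-0.99893751  0.04608517] [ 0.56208052 -0.2944031   0.08809153] [ 0.57370818 -0.28986838  0.0913875 ]
```

View pics/top4.png

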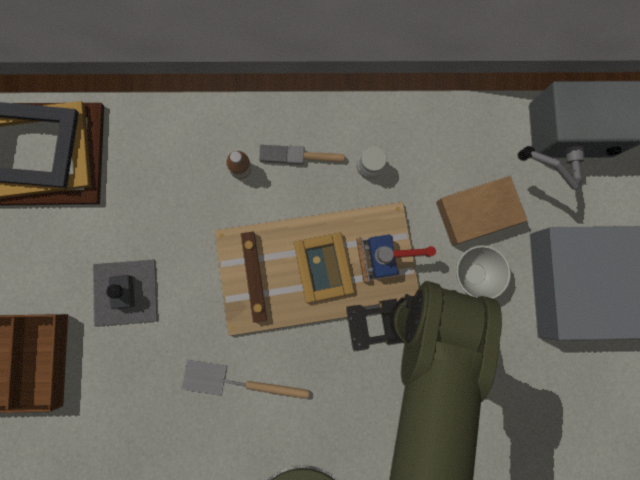

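The top view shows the lever unmoved (tip still at 431,252), so the fingers passed it without contact. The weight stands on the felt at about (122,293). I go back with the tool square to the board and lower, and watch the force.

Run:
```python
from h import *
print(go(.613,-.262,.06,188))
c=env.read_camera("side");W=cloud(c);h=cv2.cvtColor(c["pixels"],cv2.COLOR_BGR2HSV); m=((h[...,0]<6)|(h[...,0]>172))&(h[...,1]>150)
m[:150]=0;m[230:]=0;m[:,:340]=0;m[:,400:]=0
q=W[m];print(len(q),np.nanpercentile(q,[0,10,50,90,100],axis=0).round(3))
```

```text
(array([-16.53, -11.03,  12.04]), np.float64(-0.1))
73 [[ 0.563 -0.448 -0.001]
 [ 0.566 -0.282  0.086]
 [ 0.57  -0.254  0.088]
 [ 0.577 -0.217  0.09 ]
 [ 0.6   -0.206  0.093]]
```

```bash
python3 -m jog '[{"dp":[-4,-3,0],"twist":0,"fingers":0},{"dp":[-9,-6,0],"twist":0,"fingers":0},{"dp":[-14,-9.5,0],"twist":0,"fingers":0},{"dp":[-16.5,-11,0],"twist":0,"fingers":0},{"dp":[-16.5,-11,4],"twist":0,"fingers":0},{"dp":[-16.5,-11,8],"twist":0,"fingers":0},{"dp":[-16.5,-11,12],"twist":0,"fingers":0},{"dp":[-16.5,-11,12],"twist":0,"fingers":0}]';  python3 -m jog '[{"dp":[1.2,0.5,0],"twist":0,"fingers":0},{"dp":[2.3,0.6,0],"twist":0,"fingers":0},{"dp":[3,0.6,0],"twist":0,"fingers":0}]'; python3 -m jog '[{"dp":[0.5,0,0],"twist":0,"fingers":0},{"dp":[1,0,0],"twist":0,"fingers":0}]'
```

```text
time_s: 15.2
tool_pos: [0.61, -0.2598, 0.0558]
tool_rot: [179.8, -0.4, -172.0]
force: [0.2, -0.5, 0.6]
grip_width: 0.0005
grasp_force: 0.0
time_s: 15.58
tool_pos: [0.5825, -0.2597, 0.0621]
tool_rot: [-179.9, 0.3, -172.0]
force: [2.8, 0.4, 0.5]
grip_width: 0.0003
grasp_force: 1.2
time_s: 15.82
tool_pos: [0.5724, -0.2606, 0.061]
tool_rot: [-180.0, 0.1, -172.0]
force: [2.3, 0.9, 0.7]
grip_width: 0.0004
grasp_force: 1.1
```

```bash
python3 -m jog '[{"dp":[0.8,0.1,0],"twist":0,"fingers":0},{"dp":[1.6,0.2,0],"twist":0,"fingers":0},{"dp":[2.4,0.4,0],"twist":0,"fingers":0},{"dp":[3.2,0.8,0],"twist":0,"fingers":0},{"dp":[4,1.3,0],"twist":0,"fingers":0},{"dp":[4.7,1.8,0],"twist":0,"fingers":0},{"dp":[5.2,2.3,0],"twist":0,"fingers":0},{"dp":[5.7,2.8,0],"twist":0,"fingers":0}]'; python3 -m jog '[{"dp":[0.4,0.6,0],"twist":0,"fingers":0},{"dp":[0.7,1.2,0],"twist":0,"fingers":0},{"dp":[0.9,1.8,0],"twist":0,"fingers":0},{"dp":[1.1,2.3,0],"twist":0,"fingers":0},{"dp":[1.1,2.5,0],"twist":0,"fingers":0},{"dp":[1.1,2.5,0],"twist":0,"fingers":0}]'
```

```text
time_s: 16.82
tool_pos: [0.511, -0.2408, 0.0602]
tool_rot: [-180.0, 0.0, -172.0]
force: [1.6, 0.1, 0.1]
grip_width: 0.0007
grasp_force: 0.9
time_s: 17.58
tool_pos: [0.4964, -0.2175, 0.06]
tool_rot: [180.0, -0.1, -172.0]
force: [-0.7, -0.2, 0.6]
grip_width: 0.0004
grasp_force: 0.3
```

```bash
python3 -m jog '[{"dp":[0,0.2,0],"twist":0,"fingers":0},{"dp":[0,0.4,0],"twist":0,"fingers":0},{"dp":[0,0.4,0],"twist":0,"fingers":0}]';python3 - <<'E'
from h import *
for n in("top","side"):
    c=env.read_camera(n); cv2.imwrite(f"pics/{n}5.png",cv2.resize(c["pixels"][200:330,330:470],None,fx=4,fy=4)); W=cloud(c)
    h=cv2.cvtColor(c["pixels"],cv2.COLOR_BGR2HSV); m=((h[...,0]<6)|(h[...,0]>172))&(h[...,1]>150)&(W[...,2]>.075)&(W[...,2]<.1)&(np.abs(W[...,1]+.2)<.12)&(np.abs(W[...,0]-.53)<.1)
    q=W[m]; print(n,len(q))
    if len(q)>5: print(q.mean(0), q.min(0),q.max(0))
E
```

```text
time_s: 17.95
tool_pos: [0.4959, -0.2137, 0.0599]
tool_rot: [180.0, -0.1, -172.0]
force: [-1.6, -2.3, -0.3]
grip_width: 0.0004
grasp_force: 0.8
top 78
[ 0.52702471 -0.18777655  0.08841422] [ 0.47752447 -0.19440448  0.08128348] [ 0.55004546 -0.18112127  0.09304313]
side 137
[ 0.52018628 -0.18552041  0.08359097] [ 0.47900861 -0.20218765  0.07505785] [ 0.55031016 -0.17523902  0.09122584]
```

Lever is open (near 0 rad). Now I go behind the jaw.

```bash
python3 -m jog '[{"dp":[0,-2,0],"twist":0,"fingers":0},{"dp":[0,-4.6,0],"twist":0,"fingers":0},{"dp":[-3,-4.6,0],"twist":0,"fingers":0},{"dp":[-6,-4.6,0],"twist":0,"fingers":0},{"dp":[-7.4,-4.6,0.5],"twist":0,"fingers":0},{"dp":[-7.4,-4.6,2],"twist":0,"fingers":0},{"dp":[-7.4,-4.6,2],"twist":0,"fingers":0}]'; python3 -m jog '[{"dp":[0,1,0],"twist":0,"fingers":0},{"dp":[0,2,0],"twist":0,"fingers":0},{"dp":[0,2.5,0],"twist":0,"fingers":0},{"dp":[0,3,0],"twist":0,"fingers":0},{"dp":[0,3.5,0],"twist":0,"fingers":0}]'
```

```text
time_s: 18.92
tool_pos: [0.5734, -0.2488, 0.038]
tool_rot: [179.9, -0.2, -172.1]
force: [-0.2, 0.3, 0.3]
grip_width: 0.0006
grasp_force: 0.0
time_s: 19.55
tool_pos: [0.5721, -0.2188, 0.0408]
tool_rot: [-179.6, 0.1, -172.1]
force: [4.2, -12.4, -6.5]
grip_width: 0.0005
grasp_force: 6.1
```

```bash
python3 -m jog '[{"dp":[0,0.8,0],"twist":0,"fingers":0},{"dp":[0,1.6,0],"twist":0,"fingers":0},{"dp":[0,2.4,0],"twist":0,"fingers":0},{"dp":[0,3.2,0],"twist":0,"fingers":0},{"dp":[0,4,0],"twist":0,"fingers":0},{"dp":[0,4.8,0],"twist":0,"fingers":0},{"dp":[0,5.6,0],"twist":0,"fingers":0},{"dp":[0,6.4,0],"twist":0,"fingers":0}]'; python3 -m jog '[{"dp":[0,0.7,0],"twist":0,"fingers":0},{"dp":[0,1.4,0],"twist":0,"fingers":0},{"dp":[0,2.1,0],"twist":0,"fingers":0},{"dp":[0,2.8,0],"twist":0,"fingers":0},{"dp":[0,3.2,0],"twist":0,"fingers":0},{"dp":[0,3.4,0],"twist":0,"fingers":0}]';python3 - <<'E'
from h import *
c=env.read_camera("side"); cv2.imwrite("pics/side6.png",cv2.resize(c["pixels"][180:330,280:430],None,fx=4,fy=4))
p=np.array(env.get_obs()["tool_pos"])[:2]-[.5703,-.2088]; print(p@[-.139,.990], p@[.99,.139])
c=env.read_camera("top"); W=cloud(c); v,u=np.mgrid[:480,:640]; m=(u>236)&(u<300)&(v>225)&(v<320)&(W[...,2]>.03)&(W[...,2]<.05); 
q=W[m][:,:2]-[.5466,-.0401]; q=np.c_[q@[.99,.139],q@[-.139,.99]]
for x0 in np.arange(-.07,.071,.02):
    s=np.sort(q[abs(q[:,0]-x0)<.01,1]); g=np.diff(s); k=g.argmax(); print(round(x0,2),s[0].round(4),"gap",s[k].round(4),s[k+1].round(4))
E
```

```text
time_s: 20.55
tool_pos: [0.5636, -0.1588, 0.0409]
tool_rot: [-179.3, 0.2, -172.3]
force: [5.1, -13.7, -5.8]
grip_width: 0.0005
grasp_force: 6.9
time_s: 21.3
tool_pos: [0.5588, -0.1249, 0.0408]
tool_rot: [-179.4, 0.2, -172.2]
force: [3.8, -13.7, -4.8]
grip_width: 0.0008
grasp_force: 6.8
0.08494358998314036 0.00028338243911847096
-0.07 0.0505 gap 0.1028 0.1294
-0.05 0.0489 gap 0.1038 0.1293
-0.03 0.0454 gap 0.1041 0.1293
-0.01 0.0431 gap 0.104 0.1294
0.01 0.0397 gap 0.1039 0.1293
0.03 0.0397 gap 0.1038 0.1294
0.05 0.032 gap 0.1039 0.1294
0.07 0.0309 gap 0.1038 0.1296
```

View pics/side6.png

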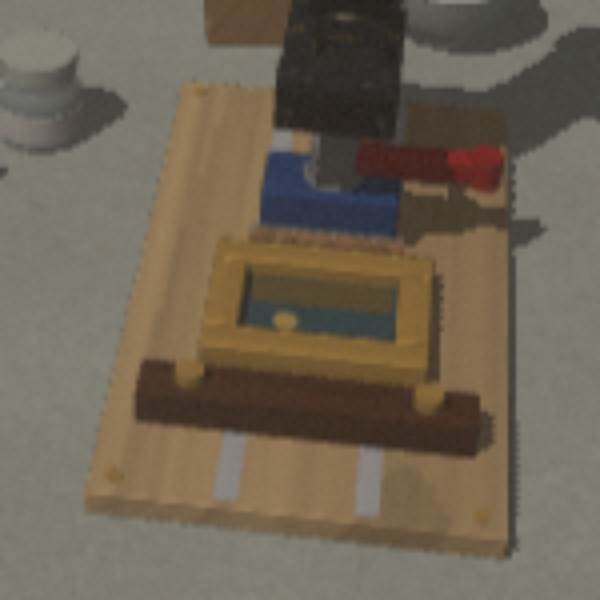

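The frame is now square against the cork, 25.5 mm short of the stop, and the lever stays open. I push on, slowly at the end.

```bash
python3 -m jog '[{"dp":[0,0.6,0],"twist":0,"fingers":0},{"dp":[0,1.1,0],"twist":0,"fingers":0},{"dp":[0,1.6,0],"twist":0,"fingers":0},{"dp":[0,2,0],"twist":0,"fingers":0},{"dp":[0,2.3,0],"twist":0,"fingers":0},{"dp":[0,2.3,0],"twist":0,"fingers":0}]'; python3 -m jog '[{"dp":[0,0.1,0],"twist":0,"fingers":0},{"dp":[0,0.2,0],"twist":0,"fingers":0}]';  python3 -m jog '[{"dp":[0,0.1,0],"twist":0,"fingers":0},{"dp":[0,0.2,0],"twist":0,"fingers":0}]'; python3 -m jog '[{"dp":[0,0.1,0],"twist":0,"fingers":0},{"dp":[0,0.2,0],"twist":0,"fingers":0}]'
```

```text
time_s: 22.15
tool_pos: [0.5555, -0.1017, 0.0408]
tool_rot: [-179.5, 0.2, -172.2]
force: [3.4, -12.6, -5.0]
grip_width: 0.0005
grasp_force: 6.1
time_s: 22.4
tool_pos: [0.5554, -0.1005, 0.0408]
tool_rot: [-179.4, 0.2, -172.3]
force: [4.3, -12.8, -5.1]
grip_width: 0.0005
grasp_force: 6.7
time_s: 22.65
tool_pos: [0.5551, -0.0988, 0.0408]
tool_rot: [-179.4, 0.2, -172.3]
force: [4.1, -15.1, -5.2]
grip_width: 0.0005
grasp_force: 7.3
time_s: 22.9
tool_pos: [0.555, -0.0978, 0.0408]
tool_rot: [-179.3, 0.2, -172.3]
force: [4.3, -15.7, -5.0]
grip_width: 0.0007
grasp_force: 8.2
```

```bash
python3 -m jog '[{"dp":[0,0.1,0],"twist":0,"fingers":0},{"dp":[0,0.2,0],"twist":0,"fingers":0}]'; python3 -m jog '[{"dp":[0,0.1,0],"twist":0,"fingers":0},{"dp":[0,0.2,0],"twist":0,"fingers":0}]'
```

```text
time_s: 23.15
tool_pos: [0.5548, -0.0969, 0.0408]
tool_rot: [-179.2, 0.2, -172.3]
force: [5.4, -17.4, -6.1]
grip_width: 0.0008
grasp_force: 9.1
time_s: 23.4
tool_pos: [0.5547, -0.096, 0.0409]
tool_rot: [-179.1, 0.2, -172.4]
force: [5.4, -19.1, -5.7]
grip_width: 0.0004
grasp_force: 9.9
```

```bash
python3 -m jog '[{"dp":[0,-1,0],"twist":0,"fingers":0},{"dp":[0,-4,0],"twist":0,"fingers":0},{"dp":[0,-8,0],"twist":0,"fingers":0},{"dp":[0,-8,-5],"twist":0,"fingers":0},{"dp":[0,-8,-10],"twist":0,"fingers":0},{"dp":[5,-8,-12],"twist":0,"fingers":0},{"dp":[9,-8,-12],"twist":0,"fingers":0},{"dp":[9,-8,-12],"twist":0,"fingers":0}]'
python3 - <<'E'
from h import *
c=env.read_camera("top"); cv2.imwrite("pics/top7.png",cv2.resize(c["pixels"][190:350,220:420],None,fx=4,fy=3.75)); W=cloud(c); v,u=np.mgrid[:480,:640]
def rr(n,m):
    q=W[m][:,:2].astype(np.float32); r=cv2.minAreaRect(q); print(n,len(q),np.round(r[0],4),np.round(r[1],4),round(r[2],1))
b=(abs(W[...,0]-.55)<.13)&(abs(W[...,1])<.16); h=cv2.cvtColor(c["pixels"],cv2.COLOR_BGR2HSV)
rr("jaw",b&(W[...,2]>.055)&(W[...,2]<.067)&(h[...,0]>100)&(h[...,0]<130)&(h[...,1]>100))
red=b&((h[...,0]<6)|(h[...,0]>172))&(h[...,1]>150)&(W[...,2]>.075)&(W[...,2]<.1); rr("lever",red); print(W[red].mean(0))
print(env.get_obs()["tool_pos"],env.get_obs()["tool_rot"])
E
```

```text
time_s: 24.4
tool_pos: [0.4728, -0.1767, 0.1605]
tool_rot: [179.8, 0.1, -172.2]
force: [0.2, -0.6, 0.2]
grip_width: 0.0005
grasp_force: 0.0
jaw 359 [ 0.5493 -0.0606] [0.0862 0.0477] 8.4
lever 289 [ 0.4885 -0.0725] [0.0905 0.019 ] 6.8
[ 0.48614985 -0.07131617  0.089027  ]
[ 0.47455312 -0.17597388  0.16058985] [ 1.79864370e+02  1.22003986e-01 -1.72067097e+02]
```

View pics/top7.png

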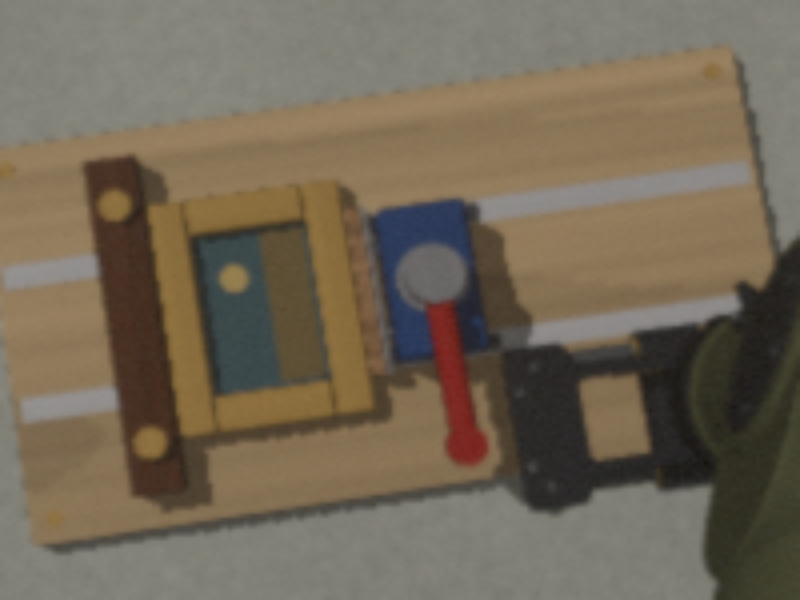

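Frame flush on the stop with the cork pressed on it; lever open (tip at 467,445), pivot at (432,275). Next I put the closed fingers on the lever's +y side and swing it shut.

```bash
python3 -m jog '[{"dp":[-0.3,4,0],"twist":0,"fingers":0},{"dp":[-0.6,9,0],"twist":0,"fingers":0},{"dp":[-1,13,0],"twist":0,"fingers":0},{"dp":[-1,14.4,0],"twist":0,"fingers":0},{"dp":[-1,14.4,3],"twist":0,"fingers":0},{"dp":[-1,14.4,7],"twist":0,"fingers":0},{"dp":[-1,14.4,9.8],"twist":0,"fingers":0},{"dp":[-1,14.4,9.8],"twist":0,"fingers":0}]'
python3 - <<'E'
from h import *
o=env.get_obs(); p=np.array(o["tool_pos"])[:2]-[.5496,-.0609]; print(o["tool_pos"],o["tool_rot"],o["force"],p@[.99,.139],p@[-.139,.99])
E
```

```text
time_s: 25.45
tool_pos: [0.4634, -0.0335, 0.0604]
tool_rot: [-179.9, -0.3, -172.1]
force: [-0.2, -0.4, 0.0]
grip_width: 0.0002
grasp_force: 0.0
[ 0.46339304 -0.03352437  0.0603652 ] [-179.92073573   -0.27965468 -172.10444165] [-0.15827064 -0.3773302   0.00284536] -0.08153967377533385 0.039084642329484415
```

```bash
python3 -m jog '[{"dp":[0,-1.6,0],"twist":0,"fingers":0},{"dp":[0.1,-2.6,0],"twist":0,"fingers":0},{"dp":[0.2,-3.5,0],"twist":0,"fingers":0},{"dp":[0.2,-4.3,0],"twist":0,"fingers":0},{"dp":[0,-5.7,0],"twist":0,"fingers":0},{"dp":[-0.4,-7.1,0],"twist":0,"fingers":0},{"dp":[-1.2,-8.5,0],"twist":0,"fingers":0},{"dp":[-2.1,-9.7,0],"twist":0,"fingers":0}]'; python3 -m jog '[{"dp":[-1,-0.7,0],"twist":0,"fingers":0},{"dp":[-2,-1.4,0],"twist":0,"fingers":0},{"dp":[-2.9,-1.8,0],"twist":0,"fingers":0},{"dp":[-3.7,-2.1,0],"twist":0,"fingers":0},{"dp":[-3.9,-2.1,0],"twist":0,"fingers":0},{"dp":[-3.9,-2.1,0],"twist":0,"fingers":0}]'
```

```text
time_s: 26.45
tool_pos: [0.4983, -0.1254, 0.0618]
tool_rot: [179.9, -0.1, -172.0]
force: [-0.8, 3.1, 1.2]
grip_width: 0.0005
grasp_force: 1.2
time_s: 27.2
tool_pos: [0.5364, -0.1418, 0.0615]
tool_rot: [179.9, -0.5, -172.1]
force: [-11.6, 2.1, 7.5]
grip_width: 0.0003
grasp_force: 6.3
```

The 11 N sideways reaction says the lever is on its closed end stop. I back off, rise, and check.

```bash
python3 -m jog '[{"dp":[1,0,0],"twist":0,"fingers":0},{"dp":[4,0,0],"twist":0,"fingers":0},{"dp":[6,-2,-4],"twist":0,"fingers":0},{"dp":[6,-6,-9],"twist":0,"fingers":0},{"dp":[6,-11,-13],"twist":0,"fingers":0},{"dp":[6,-16,-14],"twist":0,"fingers":0},{"dp":[6,-18,-14],"twist":0,"fingers":0},{"dp":[6,-18,-14],"twist":0,"fingers":0}]'
python3 - <<'E'
from h import *
c=env.read_camera("top"); cv2.imwrite("pics/top8.png",cv2.resize(c["pixels"][190:350,70:420],None,fx=2.2,fy=2.2)); W=cloud(c)
def rr(n,m):
    q=W[m][:,:2].astype(np.float32); r=cv2.minAreaRect(q); print(n,len(q),np.round(r[0],4),np.round(r[1],4),round(r[2],1))
b=(abs(W[...,0]-.55)<.13)&(abs(W[...,1])<.19); h=cv2.cvtColor(c["pixels"],cv2.COLOR_BGR2HSV)
rr("jaw",b&(W[...,2]>.055)&(W[...,2]<.067)&(h[...,0]>100)&(h[...,0]<130)&(h[...,1]>100))
red=b&((h[...,0]<6)|(h[...,0]>172))&(h[...,1]>150)&(W[...,2]>.075)&(W[...,2]<.1); rr("lever",red); print(W[red].mean(0))
f=(abs(W[...,0]-.53)<.09)&(abs(W[...,1]-.03)<.085)&(W[...,2]>.034)&(W[...,2]<.042)&(h[...,1]>100)&(h[...,2]>90); rr("frame",f)
w=(abs(W[...,0]-.495)<.08)&(abs(W[...,1]-.394)<.08)&(W[...,2]>.036)&(W[...,2]<.05); rr("weight",w)
E
```

```text
time_s: 28.2
tool_pos: [0.5062, -0.3303, 0.2026]
tool_rot: [-179.8, 0.0, -172.2]
force: [0.8, 0.6, -0.4]
grip_width: 0.0004
grasp_force: 0.0
jaw 447 [ 0.5499 -0.0646] [0.0857 0.0471] 8.1
lever 269 [ 0.5552 -0.1275] [0.0176 0.0903] 2.2
[ 0.55461734 -0.13007843  0.08912538]
frame 1667 [0.53   0.0439] [0.1479 0.1486] 8.3
weight 487 [0.497  0.3944] [0.0701 0.0443] 4.3
```

View pics/top8.png

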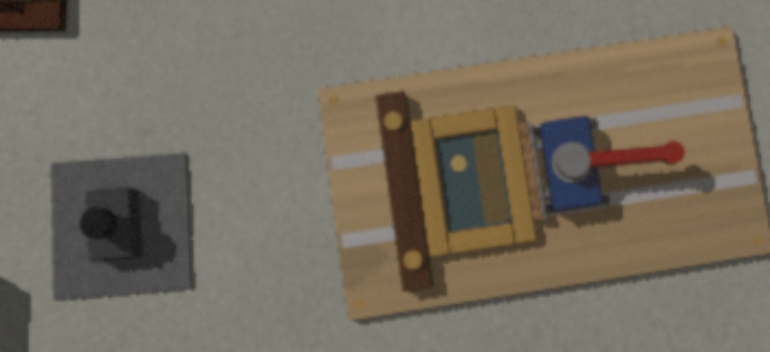

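The view shows the lever closed, the frame square on the stop and the weight centred on the felt. The jaw appears to have slipped back up to 4 mm, so the clamp force is uncertain. I push the jaw once more beside the closed lever (on its +x side) to a known force.

```bash
python3 -m jog '[{"dp":[-2.8,4.7,0],"twist":0,"fingers":0},{"dp":[-5.6,9.4,0],"twist":0,"fingers":0},{"dp":[-8.4,14,0],"twist":0,"fingers":0},{"dp":[-11.2,18.7,0],"twist":0,"fingers":0},{"dp":[-11.2,18.7,0],"twist":0,"fingers":0},{"dp":[-11.2,18.7,4],"twist":0,"fingers":0},{"dp":[-11.2,18.7,8],"twist":0,"fingers":0},{"dp":[-11.2,18.7,10],"twist":0,"fingers":0}]'
python3 - <<'E'
from h import *
o=env.get_obs(); p=np.array(o["tool_pos"])[:2]-[.550,-.064]; print(o["tool_pos"],o["force"],p@[.99,.139],p@[-.139,.99])
E
```

```text
time_s: 29.25
tool_pos: [0.5899, -0.1257, 0.1002]
tool_rot: [179.9, -0.1, -172.0]
force: [-0.5, 0.0, -0.3]
grip_width: 0.0004
grasp_force: 0.0
[ 0.58986743 -0.12570375  0.10020248] [-0.51627767  0.01356037 -0.25574599] 0.03089193071148152 -0.06662828562685022
```

```bash
python3 -m jog '[{"dp":[0,0,2.5],"twist":0,"fingers":0},{"dp":[0,0,4.5],"twist":0,"fingers":0},{"dp":[0,0,5.5],"twist":0,"fingers":0},{"dp":[0,0,5.8],"twist":0,"fingers":0},{"dp":[0,0.8,5.8],"twist":0,"fingers":0},{"dp":[0,1.5,5.8],"twist":0,"fingers":0},{"dp":[0,2.0,5.8],"twist":0,"fingers":0},{"dp":[0,2.2,5.8],"twist":0,"fingers":0}]'; python3 -m jog '[{"dp":[0,0.2,0],"twist":0,"fingers":0},{"dp":[0,0.4,0],"twist":0,"fingers":0},{"dp":[0,0.4,0],"twist":0,"fingers":0}]'; python3 -m jog '[{"dp":[0,0.2,0],"twist":0,"fingers":0},{"dp":[0,0.3,0],"twist":0,"fingers":0},{"dp":[0,0.3,0],"twist":0,"fingers":0}]'
```

```text
time_s: 30.25
tool_pos: [0.5884, -0.1042, 0.0444]
tool_rot: [180.0, 0.0, -172.0]
force: [-0.7, -0.2, 0.6]
grip_width: 0.0002
grasp_force: 0.0
time_s: 30.62
tool_pos: [0.5877, -0.101, 0.0442]
tool_rot: [180.0, 0.0, -172.0]
force: [0.1, -0.1, -0.1]
grip_width: 0.0003
grasp_force: 0.0
time_s: 31.0
tool_pos: [0.5873, -0.098, 0.0442]
tool_rot: [180.0, 0.0, -172.0]
force: [-0.8, 0.0, 0.1]
grip_width: 0.0007
grasp_force: 0.0
```

```bash
python3 -m jog '[{"dp":[0,0.15,0],"twist":0,"fingers":0},{"dp":[0,0.3,0],"twist":0,"fingers":0},{"dp":[0,0.3,0],"twist":0,"fingers":0}]'; python3 -m jog '[{"dp":[0,0.15,0],"twist":0,"fingers":0},{"dp":[0,0.3,0],"twist":0,"fingers":0},{"dp":[0,0.3,0],"twist":0,"fingers":0}]'
```

```text
time_s: 31.38
tool_pos: [0.5869, -0.0949, 0.0441]
tool_rot: [180.0, 0.0, -172.0]
force: [0.7, 0.2, 0.8]
grip_width: 0.0004
grasp_force: 0.0
time_s: 31.75
tool_pos: [0.5865, -0.0919, 0.0442]
tool_rot: [180.0, 0.0, -172.0]
force: [-0.2, 0.9, -0.4]
grip_width: 0.0009
grasp_force: 0.0
```

```bash
python3 -m jog '[{"dp":[0,0.1,0],"twist":0,"fingers":0},{"dp":[0,0.2,0],"twist":0,"fingers":0},{"dp":[0,0.2,0],"twist":0,"fingers":0}]'; python3 -m jog '[{"dp":[0,0.1,0],"twist":0,"fingers":0},{"dp":[0,0.2,0],"twist":0,"fingers":0},{"dp":[0,0.2,0],"twist":0,"fingers":0}]'
```

```text
time_s: 32.12
tool_pos: [0.5862, -0.09, 0.0441]
tool_rot: [180.0, 0.0, -172.0]
force: [-0.5, -1.1, 0.1]
grip_width: 0.0006
grasp_force: 0.0
time_s: 32.5
tool_pos: [0.5859, -0.088, 0.0441]
tool_rot: [180.0, 0.0, -172.0]
force: [0.7, -0.7, 0.6]
grip_width: 0.0004
grasp_force: 0.0
```

No contact yet, though the fingers should be near the jaw. I take one composite view (side, top, wrist).

Run:
```python
from h import *
S=env.read_camera("side");T=env.read_camera("top");Wr=env.read_camera("wrist")
a=cv2.resize(S["pixels"][150:330,280:430],(400,480))[:360]
a=cv2.resize(S["pixels"][180:315,300:420],(400,300),interpolation=3)
b=cv2.resize(T["pixels"][200:320,260:420],(400,300),interpolation=3)
w=cv2.resize(Wr["pixels"],(400,300))
w2=cv2.resize(Wr["pixels"][150:480,100:540],(400,300))
cv2.imwrite("pics/comp9.png",np.vstack([np.hstack([a,b]),np.hstack([w,w2])]))
W=cloud(T);h=cv2.cvtColor(T["pixels"],cv2.COLOR_BGR2HSV)
m=(abs(W[...,0]-.55)<.09)&(abs(W[...,1]+.07)<.09)&(h[...,0]>100)&(h[...,0]<130)&(h[...,1]>100)&(W[...,2]>.055)&(W[...,2]<.067)
q=W[m];print(len(q),q.min(0),q.max(0))
q=q[:,:2]-[.55,-.064];q=np.c_[q@[.99,.139],q@[-.139,.99]];print(q.min(0),q.max(0))
```

```text
15 [ 0.57606839 -0.04151729  0.0588983 ] [ 0.58938181 -0.03694403  0.06634919]
[0.02927605 0.01678381] [0.04211309 0.02312479]
```

View pics/comp9.png

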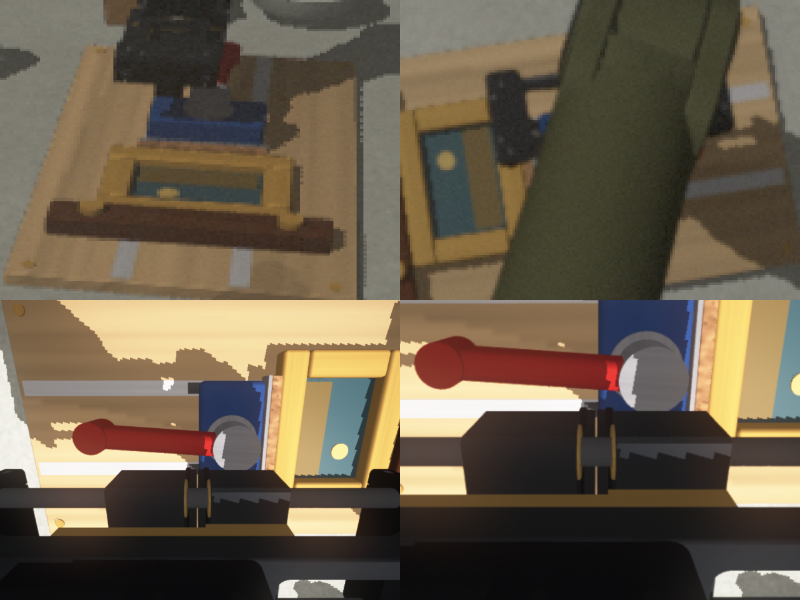

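The composite shows the lever closed (wrist: tip at (95,437)), with the thin closed fingers (197,465) just reaching the jaw's back face (col 200) and clear of the lever. I keep pushing in small steps.

```bash
for i in 1; do python3 -m jog '[{"dp":[0,0.1,0],"twist":0,"fingers":0},{"dp":[0,0.2,0],"twist":0,"fingers":0},{"dp":[0,0.2,0],"twist":0,"fingers":0}]'; python3 -m jog '[{"dp":[0,0.1,0],"twist":0,"fingers":0},{"dp":[0,0.2,0],"twist":0,"fingers":0},{"dp":[0,0.2,0],"twist":0,"fingers":0}]'; done
```

```text
time_s: 33.02
tool_pos: [0.5856, -0.086, 0.0442]
tool_rot: [180.0, 0.0, -172.0]
force: [1.1, 0.0, -0.4]
grip_width: 0.0003
grasp_force: 0.0
time_s: 33.4
tool_pos: [0.5853, -0.084, 0.0442]
tool_rot: [180.0, 0.0, -172.0]
force: [-0.4, 0.1, -0.6]
grip_width: 0.0007
grasp_force: 0.0
```

Run:
```python
from h import *
T=env.read_camera("wrist");W=cloud(T);h=cv2.cvtColor(T["pixels"],cv2.COLOR_BGR2HSV)
o=env.get_obs(); tp=np.array(o["tool_pos"])
def B(q): q=q[:,:2]-tp[:2]; return np.c_[q@[.99,.139],q@[-.139,.99]]
m=(h[...,0]>100)&(h[...,0]<130)&(h[...,1]>120)&(W[...,2]>.055)&(W[...,2]<.07)
q=W[m];b=B(q);print("jaw rel TCP",len(q),np.percentile(b,[1,50,99],axis=0).round(4),q[:,2].mean())
m=((h[...,0]<6)|(h[...,0]>172))&(h[...,1]>150)&(W[...,2]>.08)&(W[...,2]<.1); b=B(W[m]);print("lever",np.percentile(b,[1,50,99],axis=0).round(4))
m=(W[...,2]>.09)&(W[...,2]<.14);m[:, :250]=0;m[:,400:]=0;b=np.c_[B(W[m]),W[m][:,2]]; print("gripper",len(b)); print(np.percentile(b,[1,50,99],axis=0).round(4) if len(b) else 0)
m=np.zeros((480,640),bool); m[360:380,300:330]=1; b=np.c_[B(W[m]),W[m][:,2]]; print(b[::60].round(3))
```

```text
jaw rel TCP 4484 [[-0.0765 -0.0019]
 [-0.0616  0.0122]
 [-0.0113  0.0444]] 0.0633717481120391
lever [[-0.0514 -0.0847]
 [-0.0405 -0.0436]
 [-0.0307  0.0055]]
gripper 4443
[[-0.0493 -0.0058  0.09  ]
 [-0.0303  0.0165  0.0909]
 [ 0.0071  0.034   0.1371]]
[[-0.006 -0.005  0.132]
 [-0.005 -0.005  0.132]
 [-0.025 -0.004  0.16 ]
 [-0.026 -0.004  0.162]
 [-0.026 -0.004  0.163]
 [-0.026 -0.004  0.163]
 [-0.024 -0.004  0.163]
 [-0.025 -0.004  0.165]
 [-0.025 -0.003  0.165]
 [-0.028 -0.003  0.169]]
```

No contact even with the tool level with the back face. Together with the first lever miss, that says the fingers actually end about 18 mm higher than the TCP, so they are grazing above the jaw's 63 mm top. I back off, go 14 mm lower and push again.

```bash
python3 -m jog '[{"dp":[0,-1,0],"twist":0,"fingers":0},{"dp":[0,-2.5,0],"twist":0,"fingers":0},{"dp":[0,-2.5,0.7],"twist":0,"fingers":0},{"dp":[0,-2.5,1.4],"twist":0,"fingers":0},{"dp":[0,-2.5,1.4],"twist":0,"fingers":0},{"dp":[0,-2.0,1.4],"twist":0,"fingers":0},{"dp":[0,-1.5,1.4],"twist":0,"fingers":0},{"dp":[0,-1.3,1.4],"twist":0,"fingers":0}]'; python3 -m jog '[{"dp":[0,0.1,0],"twist":0,"fingers":0},{"dp":[0,0.2,0],"twist":0,"fingers":0},{"dp":[0,0.2,0],"twist":0,"fingers":0}]';python3 -m jog '[{"dp":[0,0.1,0],"twist":0,"fingers":0},{"dp":[0,0.2,0],"twist":0,"fingers":0},{"dp":[0,0.2,0],"twist":0,"fingers":0}]'
```

```text
time_s: 34.45
tool_pos: [0.5873, -0.0961, 0.0303]
tool_rot: [180.0, 0.0, -172.0]
force: [-0.9, 0.9, 0.5]
grip_width: 0.0006
grasp_force: 0.0
time_s: 34.83
tool_pos: [0.5872, -0.0959, 0.0304]
tool_rot: [-179.9, 0.0, -172.1]
force: [1.7, -1.6, -0.3]
grip_width: 0.0007
grasp_force: 1.0
time_s: 35.2
tool_pos: [0.5872, -0.0959, 0.0304]
tool_rot: [-179.8, 0.1, -172.1]
force: [2.9, -6.7, -2.3]
grip_width: 0.0003
grasp_force: 3.2
```

Contact now, where it should be, and the jaw isn't moving yet. I raise the push gradually.

```bash
python3 -m jog '[{"dp":[0,0.1,0],"twist":0,"fingers":0},{"dp":[0,0.2,0],"twist":0,"fingers":0},{"dp":[0,0.2,0],"twist":0,"fingers":0}]';python3 -m jog '[{"dp":[0,0.1,0],"twist":0,"fingers":0},{"dp":[0,0.2,0],"twist":0,"fingers":0},{"dp":[0,0.2,0],"twist":0,"fingers":0}]';python3 -m jog '[{"dp":[0,0.1,0],"twist":0,"fingers":0},{"dp":[0,0.15,0],"twist":0,"fingers":0},{"dp":[0,0.15,0],"twist":0,"fingers":0}]'
```

```text
time_s: 35.58
tool_pos: [0.5872, -0.0959, 0.0304]
tool_rot: [-179.6, 0.1, -172.2]
force: [3.3, -9.2, -4.2]
grip_width: 0.0006
grasp_force: 4.8
time_s: 35.95
tool_pos: [0.5872, -0.096, 0.0305]
tool_rot: [-179.5, 0.2, -172.2]
force: [4.7, -12.4, -5.6]
grip_width: 0.0004
grasp_force: 6.5
time_s: 36.33
tool_pos: [0.5873, -0.096, 0.0305]
tool_rot: [-179.4, 0.2, -172.3]
force: [6.3, -14.9, -6.0]
grip_width: 0.0006
grasp_force: 7.7
```

```bash
python3 -m jog '[{"dp":[0,0.1,0],"twist":0,"fingers":0},{"dp":[0,0.2,0],"twist":0,"fingers":0},{"dp":[0,0.2,0],"twist":0,"fingers":0}]';python3 -m jog '[{"dp":[0,0.1,0],"twist":0,"fingers":0},{"dp":[0,0.2,0],"twist":0,"fingers":0},{"dp":[0,0.2,0],"twist":0,"fingers":0}]';python3 -m jog '[{"dp":[0,0.05,0],"twist":0,"fingers":0},{"dp":[0,0.1,0],"twist":0,"fingers":0},{"dp":[0,0.1,0],"twist":0,"fingers":0}]'
```

```text
time_s: 36.7
tool_pos: [0.5872, -0.096, 0.0306]
tool_rot: [-179.2, 0.2, -172.3]
force: [8.2, -18.3, -8.2]
grip_width: 0.0006
grasp_force: 9.4
time_s: 37.08
tool_pos: [0.5871, -0.0952, 0.0306]
tool_rot: [-179.1, 0.3, -172.4]
force: [7.8, -20.1, -8.9]
grip_width: 0.0003
grasp_force: 10.4
time_s: 37.45
tool_pos: [0.5871, -0.0949, 0.0306]
tool_rot: [-179.1, 0.3, -172.4]
force: [8.9, -21.1, -9.5]
grip_width: 0.0004
grasp_force: 10.9
```

It broke away at about 20 N, so the clamp held roughly 7–8 N and now holds 9–10 N. I retract, check and hand in.

```bash
python3 -m jog '[{"dp":[0,-1,0],"twist":0,"fingers":0},{"dp":[0,-3,0],"twist":0,"fingers":0},{"dp":[-1,-4,-2],"twist":0,"fingers":0},{"dp":[-1,-4,-7],"twist":0,"fingers":0},{"dp":[-1,-4,-12],"twist":0,"fingers":0},{"dp":[-1,-8,-16],"twist":0,"fingers":0},{"dp":[-1,-13,-17],"twist":0,"fingers":0},{"dp":[-1,-13,-17],"twist":0,"fingers":0}]'
python3 - <<'E'
from h import *
c=env.read_camera("side");W=cloud(c);h=cv2.cvtColor(c["pixels"],cv2.COLOR_BGR2HSV)
d=[.5497,-.062]
red=((h[...,0]<6)|(h[...,0]>172))&(h[...,1]>120)&(W[...,2]>.07)&(W[...,2]<.1)&(abs(W[...,0]-.55)<.12)&(abs(W[...,1]+.1)<.12)
q=W[red]; t=q.mean(0)[:2]-d; print("side lever",len(q),q.mean(0),"theta",((np.degrees(np.arctan2(t[1],t[0]))-188+540)%360-180)/57.3)
c=env.read_camera("top");W=cloud(c);h=cv2.cvtColor(c["pixels"],cv2.COLOR_BGR2HSV)
red=((h[...,0]<6)|(h[...,0]>172))&(h[...,1]>150)&(W[...,2]>.075)&(W[...,2]<.1)&(abs(W[...,0]-.55)<.12)&(abs(W[...,1]+.1)<.12)
q=W[red]
if len(q): t=q.mean(0)[:2]-d; print("top lever",len(q),q.mean(0),"theta",((np.degrees(np.arctan2(t[1],t[0]))-188+540)%360-180)/57.3)
q=W.reshape(-1,3);q=q[(q[:,2]>.03)&(q[:,2]<.05)][:,:2]-[.5466,-.0401];q=np.c_[q@[.99,.139],q@[-.139,.99]];q=q[(abs(q[:,0])<.09)&(q[:,1]>-.05)&(q[:,1]<.2)]
for x0 in(-.06,-.03,.03,.06):
    s=q[abs(q[:,0]-x0)<.006,1]; print(x0,s.min().round(4),(s.max()-s.min()).round(4))
E
```

```text
time_s: 38.45
tool_pos: [0.612, -0.2151, 0.2016]
tool_rot: [-179.9, 0.0, -172.4]
force: [-0.9, 1.5, -0.1]
grip_width: 0.0003
grasp_force: 0.0
side lever 106 [ 0.55452101 -0.13068502  0.08751031] theta 1.5011345355270855
top lever 270 [ 0.55432983 -0.12857238  0.08902952] theta 1.5004935269994093
-0.06 0.0193 0.14
-0.03 0.0006 0.1588
0.03 0.0007 0.1589
0.06 0.0198 0.1393
```

```bash
python3 -c "
from cell import env
print(env.sign_off())"
```

```text
the job is handed in; nothing more can be done
None
```

I handed the job in at about 38.5 s: the weight stands near the middle of the felt, the frame is square and tight against the stop at an estimated 9–10 N, the lever is closed at about 1.50 rad, and the arm is clear; the hand-in gave no verdict.

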